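# Lay up the sauce set at the pass

## Task

Lay up the sauce set, one piece at a time and in this order: put the wooden riser in the middle of the round plate, stand the squat pot centred on the riser, and stand the steel beaker inside the pot; then stand the slim jar in the middle of the square slate and put the wooden lid on it, plug fully home in the jar's mouth. Set every piece down upright rather than dropping it, keep what is already placed where it is, and leave the small steel bowl where it is.

Things in the scene. Friction and masses are not known exactly. Their poses are not given: they have to be found in the camera images.
- plate: Fixed target: round white porcelain plate with a raised rim, 210 mm across, rim 18 mm high; its flat floor is 130 mm across and 5 mm above the counter. Origin: centre of its underside, z up.
- slate: Fixed target: flat square dark slate, 150 x 150 mm, 10 mm thick. Origin: centre of its underside, z up.
- riser_c (a point): Loose solid wooden disc (riser), 68 mm in diameter, 20 mm tall, about 60 g. Point: its centre, half-way up (10 mm above its underside), z up.
- pot_c (a point): Loose squat white porcelain pot, open at the top, straight sides, 66 mm outside diameter, 36 mm tall, wall 6 mm, floor 5 mm (inside 54 mm wide, 31 mm deep), about 200 g. Point: its axis half-way up (18 mm above its underside), z up.
- beaker_c (a point): Loose open steel beaker, straight sides, 41 mm outside diameter, 64 mm tall, wall 2.5 mm, floor 3 mm, about 90 g. Standing in the pot it sticks out 33 mm above the pot's rim, so hold it by its upper 25 mm. Point: its axis half-way up (32 mm above its underside), z up.
- jar_c (a point): Loose slim white porcelain jar, open at the top, straight sides, narrower and much taller than the pot: 50 mm outside diameter, 62 mm tall, wall 4.5 mm, floor 5 mm (mouth 41 mm wide), about 180 g. Point: its axis half-way up (31 mm above its underside), z up.
- lid_c (a point): Loose wooden lid with a knob, 38 mm tall over all, standing on its plug: from the bottom up a plug 32 mm in diameter and 8 mm deep, a disc 52 mm in diameter and 6 mm thick, a round knob 20 mm in diameter and 24 mm tall; about 60 g. Seated in the jar, the disc rests on the rim with the plug inside. Point: on its axis, 19 mm above the plug's underside (5 mm above the disc), z up.
- pinch_bowl_c (a point): Bystander, to be left alone: small loose steel bowl, 70 mm across, 28 mm tall. Point: its centre, half-way up.

How it is judged:
On the way, in this order (a step that is already met when the one before it is completed fails the run):
1. the wooden riser lies on the round plate, let go (horizontal distance between riser_c and plate below 0.02 m and z of riser_c in the frame of plate between 0.01 and 0.02 m and angle between riser_c's own z axis and vertical below 0.12 rad and contact force between the fingers and riser below 0.2 N and linear speed of riser below 0.03 m/s), for 0.2 s.
2. the squat pot stands on the riser, let go (horizontal distance between riser_c and plate below 0.02 m and z of riser_c in the frame of plate between 0.01 and 0.02 m and angle between each of riser_c, pot_c's own z axis and vertical below 0.12 rad and horizontal distance between pot_c and riser_c below 0.012 m and z of pot_c in the frame of riser_c between 0.024 and 0.032 m and contact force between the fingers and pot below 0.2 N and linear speed of pot below 0.03 m/s), for 0.2 s.
3. the steel beaker stands inside the pot, let go (horizontal distance between riser_c and plate below 0.02 m and z of riser_c in the frame of plate between 0.01 and 0.02 m and angle between each of riser_c, pot_c, beaker_c's own z axis and vertical below 0.12 rad and horizontal distance between pot_c and riser_c below 0.012 m and z of pot_c in the frame of riser_c between 0.024 and 0.032 m and horizontal distance between beaker_c and pot_c below 0.008 m and z of beaker_c in the frame of pot_c between 0.014 and 0.024 m and contact force between the fingers and beaker below 0.2 N and linear speed of beaker below 0.03 m/s), for 0.2 s.
4. the slim jar stands on the square slate, let go (horizontal distance between riser_c and plate below 0.02 m and z of riser_c in the frame of plate between 0.01 and 0.02 m and angle between each of riser_c, pot_c, beaker_c, jar_c's own z axis and vertical below 0.12 rad and horizontal distance between pot_c and riser_c below 0.012 m and z of pot_c in the frame of riser_c between 0.024 and 0.032 m and horizontal distance between beaker_c and pot_c below 0.008 m and z of beaker_c in the frame of pot_c between 0.014 and 0.024 m and horizontal distance between jar_c and slate below 0.02 m and z of jar_c in the frame of slate between 0.036 and 0.046 m and contact force between the fingers and jar below 0.2 N and linear speed of jar below 0.03 m/s), for 0.2 s.
5. the wooden lid sits fully home in the jar's mouth, let go (horizontal distance between riser_c and plate below 0.02 m and z of riser_c in the frame of plate between 0.01 and 0.02 m and angle between each of riser_c, pot_c, beaker_c, jar_c, lid_c's own z axis and vertical below 0.12 rad and horizontal distance between pot_c and riser_c below 0.012 m and z of pot_c in the frame of riser_c between 0.024 and 0.032 m and horizontal distance between beaker_c and pot_c below 0.008 m and z of beaker_c in the frame of pot_c between 0.014 and 0.024 m and horizontal distance between jar_c and slate below 0.02 m and z of jar_c in the frame of slate between 0.036 and 0.046 m and horizontal distance between lid_c and jar_c below 0.007 m and z of lid_c in the frame of jar_c between 0.038 and 0.046 m and contact force between the fingers and lid below 0.2 N and linear speed of lid below 0.03 m/s), for 0.2 s.
At the end, for the whole second after the job is handed in: Riser flat on the plate within 20 mm of its centre; pot on riser within 12 mm of its centre; beaker on the floor inside the pot (within 8 mm); jar on the slate within 20 mm of its centre; lid seated in the jar (within 7 mm), disc on the rim; all upright (0.12 rad), let go, at rest (all of step 5 and contact force between the fingers and riser below 0.2 N and linear speed of each of riser, pot, beaker, jar below 0.03 m/s and contact force between the fingers and pot below 0.2 N and contact force between the fingers and beaker below 0.2 N and contact force between the fingers and jar below 0.2 N); the robot touches nothing.
It fails at once if a piece of the set is dropped (falls freely from 2 cm or more) ((contact force between the fingers and riser below 0.1 N and linear speed of riser above 0.65 m/s) or (contact force between the fingers and pot below 0.1 N and linear speed of pot above 0.65 m/s) or (contact force between the fingers and beaker below 0.1 N and linear speed of beaker above 0.65 m/s) or (contact force between the fingers and jar below 0.1 N and linear speed of jar above 0.65 m/s) or (contact force between the fingers and lid below 0.1 N and linear speed of lid above 0.65 m/s)).
It fails at once if the small steel bowl is shifted by more than 25 mm (distance of pinch_bowl_c from where it was at the start of the episode above 0.025 m).
It also fails if it takes over 136 s, if anything falls off the work surface, if the arm or the gripper's body presses on something with over 40 N, if the wrist force passes 120 N, or if a joint passes its speed limit or range.

## Robot

A 6-joint arm with a two-finger parallel gripper is mounted at the origin on the work surface. World frame = base frame: x ahead of the robot, y to its left, z up, the work surface at z = 0. Lengths are in m, angles in rad, forces in N, time in s.
With the tool pointing down it reaches from about 0.325 to 0.775 m from the base axis. Payload 9.3 kg.
Tool frame: the origin (TCP) lies midway between the tips of the shut fingers; the grasp point (between the pads) lies hold_point_z behind it (hold_point_z is the distance from the TCP to the grasp point, in m); y points along the fingers, z is the direction in which the jaws open and shut, and the axes are right-handed (so a half turn about y gives the same grasp; the last joint's range is limited). The gripper opens to 85 mm and grips with 20 to 120 N. Pads are 22 mm wide; open, the fingers measure 114 mm over their backs; the gripper's body (76 mm by 85 mm) begins 54 mm behind the grasp point. The pads swing forward as they close: fully open they stand 13 mm farther back than shut.
Start: joints at [-0.153, 0.259, 0.021, 1.334, 0, 1.418], TCP at [0.55, -0, 0.231] pointing down, gripper open.
Joint ranges: [-3.04, 3.04], [-0.91, 1.82], [-1.04, 1.36], [-1.92, 1.95], [-1.52, 1.45], [-3.14, 3.14]. Speed limits (rad/s): [2.22, 2.22, 2.79, 3.14, 3.14, 3.14].

## Interface

Orientations are given as a rotation vector (axis times angle).
In Python, from bench import * gives the robot as it stands. The module is installed in compiled form; this text tells all that it offers.
- The arm moves only by the shell command python3 -m crank 'ROWS'. ROWS is JSON, a list of rows, each an object with "claw": the opening, from 0 (shut) to 1 (fully open); "dp": the shift along the tool's x, y, z in cm, a list of three; "spin": the turn about the tool's y in rad. In form: [{"claw": claw, "dp": [dx, dy, dz], "spin": spin}, ...]. A call has 1 to 20 rows; each row is the pose to reach, as a shift and turn from the pose measured when the call began, along the tool's axes at that moment; what a row does not reach only later rows make up. A row lasts 1/10 s, in which the tool goes at most 50 mm and 8.59 degrees, less where a joint would pass 70% of its speed; a pose out of reach is approached as far as the arm can. A call with a gripper value outside its range is refused whole. The fingers move at their own pace and stop on an object; the grip force is fixed at half the most. Time passes only in rows, so rows that repeat a pose let the fingers close. It gives the time, the measured TCP pose, the force and the opening at its end, in the units of the state.
- get_state(): the state, without advancing time (a new reading comes with each control period).
- snapshot(name): name is "scene" or "side" or "wrist"; returns the picture (400x640x3 uint8, blue, green, red); there is no depth.
- get_calibration(name): a dict with "fx", "fy", "cx", "cy" (pixels), "R" (3x3) and "t" (3): a world point X has camera coordinates R X + t; the wrist camera has in their place "T_tool_cam" (4x4, takes a point from camera to tool coordinates, whose origin is the TCP and whose axes are the tool frame's). Camera axes: x right, y down, z forward; pixel columns grow to the right and rows downward; lengths in m; the calibration is good to about 2 mm. A picture is of the moment at which its call begins: read the wrist's pose just before it. get_calibration takes no time and is no camera call.
- finish_job(): hands the job in, once; it reports no verdict.
The state is a dict: "time_s": time; "joints": joint angles; "qvel": joint speeds; "effort": joint torques, N m; "position": TCP position; "eef_rot": TCP orientation; "ft_force": force on the tool from outside, world axes, zero at the start; "ft_torque": the same for the moment, N m; "gripper_width": finger opening in m.
Only numpy, scipy, OpenCV 4.12 (cv2) and the standard library are available. Lean on these libraries where they do the work, as an engineer would, in place of code of your own. Each camera call takes 0.05 s, during which the arm holds its last target. There are 200 camera calls.

## Working session

There is one attempt and no reset: what is moved stays moved. The work goes in short steps, Python scripts to look and compute and a shell command to move; the robot and the scene stay as the last step left them, time stands still between calls to the robot, and variables do not carry over. Pictures are saved under pics/ and viewed, about 12 in all and at most 16, crops included, and the job is handed in when it is done.

```bash
mkdir -p pics
python3 - <<'E'
from bench import *
import cv2
s=get_state();print({k:s[k] for k in s})
for n in("scene","side","wrist"):
    print(n,get_calibration(n))
    cv2.imwrite(f"pics/{n}0.png",snapshot(n))
E
```

```text
{'time_s': 0.0, 'joints': array([-1.52598476e-01,  2.59219269e-01,  2.07602541e-02,  1.33370225e+00,
       -3.09364220e-05,  1.41819929e+00]), 'qvel': array([ 0.00095536, -0.00029309, -0.00063853, -0.00075553, -0.00104377,
        0.00049681]), 'effort': array([-2.65873996e-04, -5.55637658e+01,  3.44536042e+01,  1.31759423e-02,
       -2.94380488e-04,  4.47349430e-05]), 'position': array([5.49719404e-01, 3.00776976e-05, 2.30650865e-01]), 'eef_rot': array([-1.21006545,  1.21028111, -1.20842997]), 'ft_force': array([ 0.39399507, -0.80048517, -0.68415476]), 'ft_torque': array([-0.02395188,  0.0511175 , -0.03209847]), 'gripper_width': 0.08519559076222373}
scene {'fx': 497.4634397887593, 'fy': 497.4634397887593, 'cx': 323.4736432338207, 'cy': 201.2186202477622, 'R': array([[ 0.66855856,  0.74356572,  0.01180988],
       [ 0.43515259, -0.37827981, -0.81703526],
       [-0.60305197,  0.55137502, -0.57646675]]), 't': array([-0.3702041 , -0.18861356,  1.61019635])}
side {'fx': 365.1713581574085, 'fy': 365.1713581574085, 'cx': 324.43275206794357, 'cy': 203.73117911876633, 'R': array([[ 0.70590747, -0.70828949,  0.0045436 ],
       [-0.43069065, -0.43431717, -0.79112209],
       [ 0.56231683,  0.5565021 , -0.6116414 ]]), 't': array([-0.39269539,  0.30882527,  0.44281932])}
wrist {'fx': 317.8798253190707, 'fy': 317.8798253190707, 'cx': 317.82711468586155, 'cy': 197.0125874333523, 'T_tool_cam': array([[-3.36509235e-04,  9.54763271e-01,  2.97366750e-01,
        -7.61092295e-02],
       [-7.07207441e-06, -2.97366769e-01,  9.54763324e-01,
        -1.42347998e-01],
       [ 9.99999943e-01,  3.19183675e-04,  1.06818821e-04,
        -4.13612783e-04],
       [ 0.00000000e+00,  0.00000000e+00,  0.00000000e+00,
         1.00000000e+00]])}
```

View pics/scene0.png

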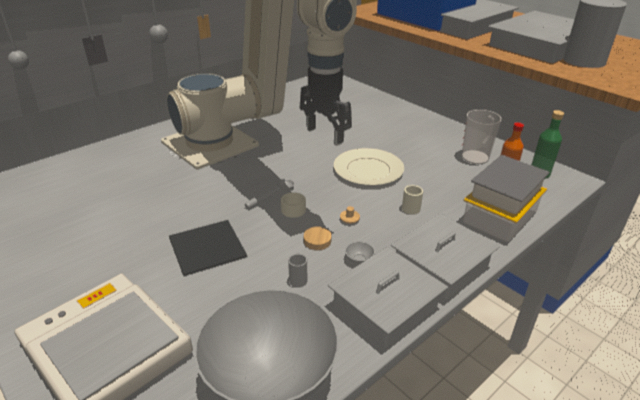

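View pics/side0.png

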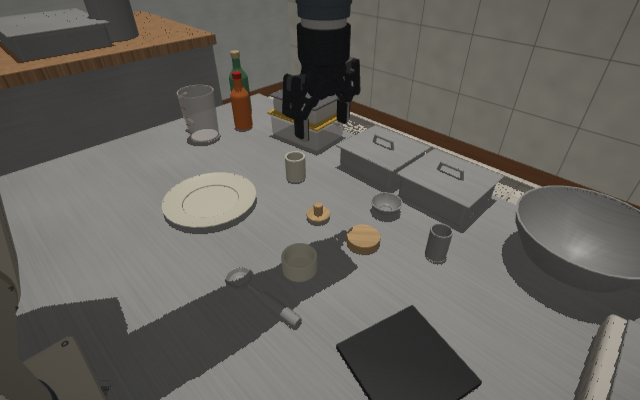

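View pics/wrist0.png

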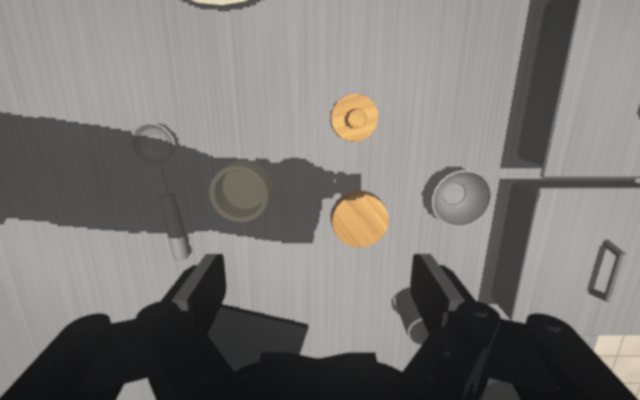

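The pictures show all pieces: riser (wrist 360,219), pot (240,191), lid (355,117), bowl (460,196). The jar, beaker, plate and slate are in the scene and side views. Next I triangulate from these.

```bash
cat > h.py <<'E'
import numpy as np, cv2
from bench import *
from scipy.spatial.transform import Rotation as Ro
def cam(n,s=None):
    c=get_calibration(n)
    if n=="wrist":
        T=c["T_tool_cam"]; R=Ro.from_rotvec(s["eef_rot"]).as_matrix()
        return c,R@T[:3,:3],np.array(s["position"])+R@T[:3,3]
    return c,c["R"].T,-c["R"].T@c["t"]
def pix2w(n,u,v,z,s=None):
    c,R,o=cam(n,s); d=R@np.array([(u-c["cx"])/c["fx"],(v-c["cy"])/c["fy"],1])
    return (o+d*(z-o[2])/d[2])[:2]
def w2pix(n,X,s=None):
    c,R,o=cam(n,s); p=R.T@(np.array(X)-o)
    return c["fx"]*p[0]/p[2]+c["cx"],c["fy"]*p[1]/p[2]+c["cy"]
E
python3 - <<'E'
from h import *
import bench
print([k for k in dir(bench) if not k.startswith('__')], getattr(bench,'hold_point_z',None))
np.set_printoptions(precision=4,suppress=True)
s=get_state();print(Ro.from_rotvec(s["eef_rot"]).as_matrix())
for nm,z,L in [("plate",.018,[("scene",368.5,167),("side",210,199)]),
 ("riser",.02,[("scene",318,236),("side",363.5,236),("wrist",360,219)]),
 ("pot",.036,[("scene",293.5,201),("side",299,255),("wrist",240,190)]),
 ("beaker",.064,[("scene",298,262),("side",440,230)]),
 ("jar",.062,[("scene",413.5,191),("side",295,157)]),
 ("lid",.038,[("scene",350,208),("side",318,206),("wrist",357,118)]),
 ("bowl",.028,[("scene",359,251),("side",386.5,201),("wrist",461,196)]),
 ("slA",.01,[("scene",170,246),("side",411,307)]),("slB",.01,[("scene",232,223),("side",337,352)]),("slC",.01,[("scene",246,252)]),("slD",.01,[("scene",184,272),("side",480,380)])]:
  print(nm,*[(a[0],pix2w(a[0],a[1],a[2],z,s)) for a in L])
E
```

```text
['IKError', 'finish_job', 'get_calibration', 'get_state', 'hold_point_z', 'snapshot'] 0.0187
[[ 0.     -0.001   1.    ]
 [-1.      0.0002  0.    ]
 [-0.0002 -1.     -0.001 ]]
plate ('scene', array([0.4621, 0.2604])) ('side', array([0.4482, 0.2585]))
riser ('scene', array([ 0.6064, -0.0654])) ('side', array([ 0.5988, -0.0677])) ('wrist', array([ 0.5993, -0.0612]))
pot ('scene', array([ 0.4723, -0.0316])) ('side', array([ 0.4623, -0.028 ])) ('wrist', array([ 0.4633, -0.0208]))
beaker ('scene', array([ 0.6841, -0.1909])) ('side', array([ 0.6737, -0.186 ]))
jar ('scene', array([0.6696, 0.2076])) ('side', array([0.6605, 0.2056]))
lid ('scene', array([0.5923, 0.0552])) ('side', array([0.5862, 0.0494])) ('wrist', array([0.5893, 0.0566]))
bowl ('scene', array([ 0.7164, -0.037 ])) ('side', array([ 0.7153, -0.0353])) ('wrist', array([ 0.7118, -0.03  ]))
slA ('scene', array([ 0.3952, -0.3454])) ('side', array([ 0.5306, -0.2289]))
slB ('scene', array([ 0.4164, -0.186 ])) ('side', array([ 0.385 , -0.1971]))
slC ('scene', array([ 0.5309, -0.2229]))
slD ('scene', array([ 0.4962, -0.3647])) ('side', array([ 0.4962, -0.3674]))
```

```bash
python3 -m crank '[{"claw":1,"dp":[3,4,2.5],"spin":0},{"claw":1,"dp":[6.1,8,5],"spin":0},{"claw":1,"dp":[6.1,11,5],"spin":0},{"claw":1,"dp":[6.1,13,5],"spin":0},{"claw":1,"dp":[6.1,13,5],"spin":0},{"claw":1,"dp":[6.1,13,5],"spin":0}]'
cat > w.py <<'E'
import sys
from h import *
np.set_printoptions(precision=4,suppress=True)
s=get_state(); print(s["time_s"],s["position"],s["ft_force"],s["gripper_width"]); im=snapshot("wrist"); cv2.imwrite(f"pics/{sys.argv[1]}.png",im)
E
python3 w.py w1
```

```text
time_s: 0.75
position: [0.5997, -0.0609, 0.1011]
eef_rot: [-1.21, 1.21, -1.208]
ft_force: [0.2, 0.5, 0.3]
gripper_width: 0.0858
0.75 [ 0.5997 -0.0609  0.1011] [0.1854 0.4582 0.2972] 0.0857605896681195
```

View pics/w1.png

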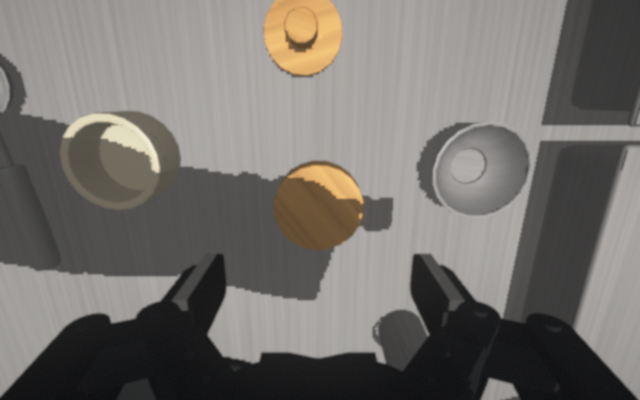

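Riser top centre is at about (319,207), pot rim (110,160), lid knob top (300,24), bowl rim (482,169).

Run:
```python
from h import *
s=get_state();s["position"]=np.array([.5997,-.0609,.1011])
for nm,u,v,z in [("riser",319,207,.02),("pot",110,160,.036),("lid",300,24,.038),("liddisc",303,36,.014),("bowl",482,169,.028)]: print(nm,pix2w("wrist",u,v,z,s).round(4))
print(w2pix("wrist",[.6,-.061,.02],s))
```

```text
riser [ 0.6002 -0.0622]
pot [ 0.4623 -0.0239]
lid [0.589  0.0561]
liddisc [0.5896 0.0538]
bowl [ 0.7128 -0.0316]
(np.float64(318.7039332868049), np.float64(205.50299011755283))
```

```bash
python3 -m crank '[{"claw":1,"dp":[0.1,4,0.05],"spin":0},{"claw":1,"dp":[0.1,7,0.05],"spin":0},{"claw":1,"dp":[0.1,9,0.05],"spin":0},{"claw":1,"dp":[0.1,9.9,0.05],"spin":0},{"claw":1,"dp":[0.1,9.9,0.05],"spin":0},{"claw":0,"dp":[0.1,9.9,0.05],"spin":0},{"claw":0,"dp":[0.1,9.9,0.05],"spin":0},{"claw":0,"dp":[0.1,9.9,0.05],"spin":0},{"claw":0,"dp":[0.1,9.9,0.05],"spin":0},{"claw":0,"dp":[0.1,9.9,0.05],"spin":0},{"claw":0,"dp":[0.1,9.9,0.05],"spin":0}]'
```

```text
time_s: 1.9
position: [0.6018, -0.062, 0.0055]
eef_rot: [-1.207, 1.206, -1.211]
ft_force: [-2.1, 0.3, 7.5]
gripper_width: 0.0648
```

```bash
python3 w.py w2; python3 -c "
import cv2
a=cv2.imread('pics/w2.png')[100:340,130:510]
cv2.imwrite('pics/w2c.png',cv2.resize(a,None,fx=2,fy=2))"
```

```text
1.9 [ 0.6018 -0.062   0.0055] [-2.146   0.3397  7.5107] 0.06479785607429425
```

View pics/w2c.png

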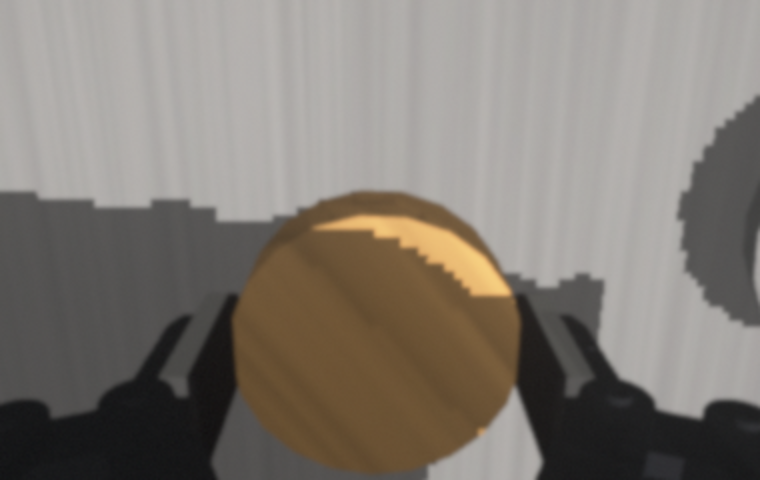

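Riser is gripped, centred between the pads at about (318,267). I lift and pause short of the plate to measure it.

```bash
python3 -m crank '[{"claw":0,"dp":[0,-1,0],"spin":0},{"claw":0,"dp":[0,-3,0],"spin":0},{"claw":0,"dp":[0,-7,0],"spin":0},{"claw":0,"dp":[-3,-10,-2],"spin":0},{"claw":0,"dp":[-7,-13,-5],"spin":0},{"claw":0,"dp":[-11,-14.5,-8],"spin":0},{"claw":0,"dp":[-15,-14.5,-11],"spin":0},{"claw":0,"dp":[-18,-14.5,-13],"spin":0},{"claw":0,"dp":[-20.5,-14.5,-15],"spin":0},{"claw":0,"dp":[-22,-14.5,-15],"spin":0},{"claw":0,"dp":[-22,-14.5,-15],"spin":0},{"claw":0,"dp":[-22,-14.5,-15],"spin":0}]'; python3 w.py w3
```

```text
time_s: 3.15
position: [0.4515, 0.1581, 0.1509]
eef_rot: [-1.206, 1.204, -1.211]
ft_force: [-0.1, -0.9, -0.6]
gripper_width: 0.065
3.15 [0.4515 0.1581 0.1509] [-0.0838 -0.919  -0.598 ] 0.0649663052694508
```

View pics/w3.png

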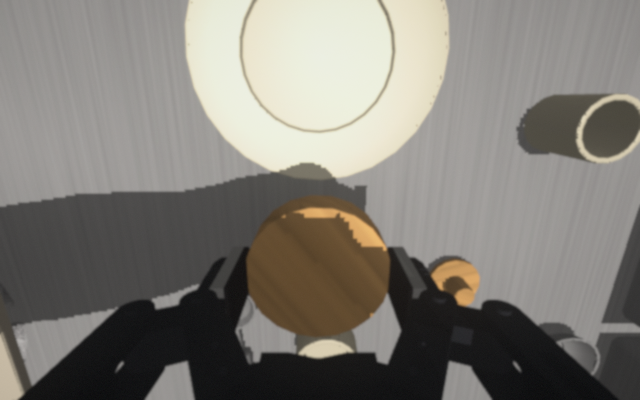

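Run:
```python
from h import *
s=get_state();print(s["position"])
for nm,u,v,z in [("floor near",317.5,131,.005),("floor L",241,47,.005),("floor R",394.5,47,.005),("rim near",318,180,.018),("rimL",185,45,.018),("rimR",450,45,.018),("jar",613,128,.062),("riser",318,272,s["position"][2]+.0145),("riser2",318,272,s["position"][2]+.008)]: print(nm,pix2w("wrist",u,v,z,s).round(4))
```

```text
[0.45161075 0.15766045 0.15049357]
floor near [0.4516 0.2056]
floor L [0.3884 0.2738]
floor R [0.5153 0.274 ]
rim near [0.452  0.1639]
rimL [0.3473 0.2734]
rimR [0.5561 0.2737]
jar [0.6628 0.2134]
riser [0.4512 0.1583]
riser2 [0.4513 0.1544]
```

```bash
python3 -m crank '[{"claw":0,"dp":[-4,0,0],"spin":0},{"claw":0,"dp":[-8,2,0],"spin":0},{"claw":0,"dp":[-11.4,6,0],"spin":0},{"claw":0,"dp":[-11.4,9.5,0],"spin":0},{"claw":0,"dp":[-11.4,12,0],"spin":0},{"claw":0,"dp":[-11.4,13,0],"spin":0},{"claw":0,"dp":[-11.4,13.5,0],"spin":0},{"claw":0,"dp":[-11.4,13.8,0],"spin":0},{"claw":0,"dp":[-11.4,13.8,0],"spin":0},{"claw":0,"dp":[-11.4,13.8,0],"spin":0}]'
```

```text
time_s: 4.2
position: [0.453, 0.2715, 0.0135]
eef_rot: [-1.204, 1.204, -1.213]
ft_force: [0.7, 0.2, -0.1]
gripper_width: 0.0649
```

```bash
python3 -m crank '[{"claw":0,"dp":[0,0.2,0],"spin":0},{"claw":0,"dp":[0,0.35,0],"spin":0},{"claw":0,"dp":[0,0.4,0],"spin":0},{"claw":0,"dp":[0,0.4,0],"spin":0}]'
```

```text
time_s: 4.6
position: [0.4535, 0.2717, 0.0106]
eef_rot: [-1.203, 1.203, -1.213]
ft_force: [-2.3, -2.3, 11.1]
gripper_width: 0.0648
```

```bash
python3 -m crank '[{"claw":0.85,"dp":[0,0,0],"spin":0},{"claw":1,"dp":[0,0,0],"spin":0},{"claw":1,"dp":[0,0,0],"spin":0},{"claw":1,"dp":[0,0,0],"spin":0},{"claw":1,"dp":[0,-1,0],"spin":0},{"claw":1,"dp":[0,-4,0],"spin":0},{"claw":1,"dp":[0,-8,0],"spin":0},{"claw":1,"dp":[0,-10,0],"spin":0},{"claw":1,"dp":[0,-10,0],"spin":0},{"claw":1,"dp":[0,-10,0],"spin":0}]'; python3 w.py w4
```

```text
time_s: 5.6
position: [0.4527, 0.2717, 0.111]
eef_rot: [-1.202, 1.203, -1.213]
ft_force: [-0.2, 0.2, -0.7]
gripper_width: 0.0854
5.6 [0.4527 0.2717 0.111 ] [-0.2414  0.1617 -0.7077] 0.08543595635498327
```

View pics/w4.png

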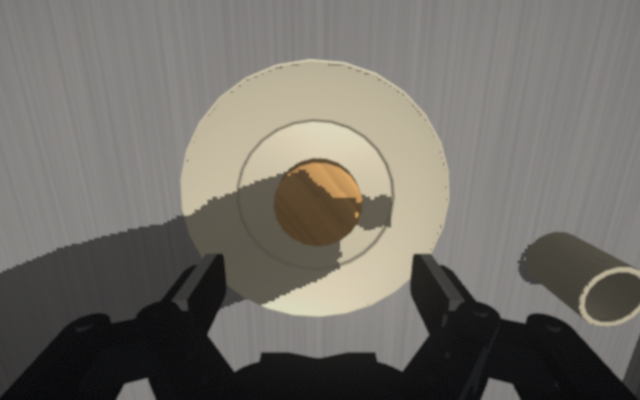

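Riser lies flat on the plate, top centre (318,204) and floor ring centre (316,194), so it is well centred. Next is the pot.

```bash
python3 - <<'E'
from h import *
s=get_state()
for nm,u,v,z in [("riser",318,204,.025),("floor",316,194,.005),("jar",612,297,.062)]: print(nm,pix2w("wrist",u,v,z,s).round(4))
E
python3 -m crank '[{"claw":1,"dp":[4,0,0],"spin":0},{"claw":1,"dp":[9,0,0],"spin":0},{"claw":1,"dp":[14,0,0.5],"spin":0},{"claw":1,"dp":[19,0,1],"spin":0},{"claw":1,"dp":[24,0,1],"spin":0},{"claw":1,"dp":[28,0,1],"spin":0},{"claw":1,"dp":[29.5,0,1],"spin":0},{"claw":1,"dp":[29.5,0,1],"spin":0},{"claw":1,"dp":[29.5,0,1],"spin":0},{"claw":1,"dp":[29.5,0,1],"spin":0}]'; python3 w.py w5
```

```text
riser [0.4526 0.2712]
floor [0.4512 0.2731]
jar [0.6587 0.2144]
time_s: 6.65
position: [0.4619, -0.0226, 0.1098]
eef_rot: [-1.204, 1.204, -1.211]
ft_force: [0.3, 0.4, 0.2]
gripper_width: 0.0859
6.65 [ 0.4619 -0.0226  0.1098] [0.2579 0.3609 0.2311] 0.08590969869914392
```

View pics/w5.png

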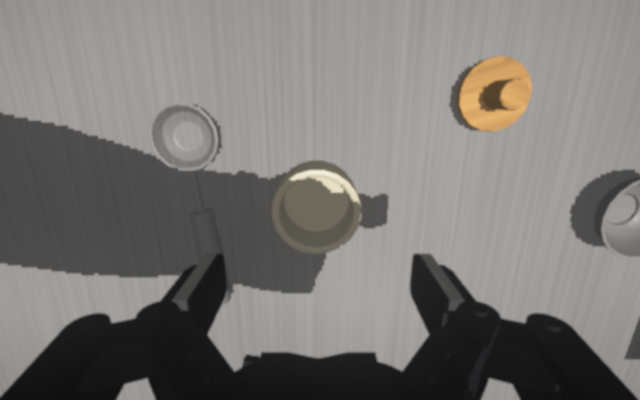

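Run:
```python
from h import *
s=get_state()
for nm,u,v,z in [("pot",316.5,210,.036),("potL",272,210,.036),("potR",361,210,.036),("potbottom",316,254,.036),("h1",192,212,.012),("h1r",213,211,.012),("h2",230,297,.012),("lid",516,94,.038)]: print(nm,pix2w("wrist",u,v,z,s).round(4))
```

```text
pot [ 0.4612 -0.0235]
potL [ 0.4291 -0.0235]
potR [ 0.4934 -0.0235]
potbottom [ 0.4609 -0.0587]
h1 [ 0.3615 -0.0337]
h1r [ 0.3784 -0.0329]
h2 [ 0.3856 -0.1128]
lid [0.5897 0.0564]
```

```bash
python3 -m crank '[{"claw":1,"dp":[0.2,4,-0.05],"spin":0},{"claw":1,"dp":[0.2,7,-0.05],"spin":0},{"claw":1,"dp":[0.2,9,-0.05],"spin":0},{"claw":1,"dp":[0.2,10,-0.05],"spin":0},{"claw":1,"dp":[0.2,10,-0.05],"spin":0},{"claw":0,"dp":[0.2,10,-0.05],"spin":0},{"claw":0,"dp":[0.2,10,-0.05],"spin":0},{"claw":0,"dp":[0.2,10,-0.05],"spin":0},{"claw":0,"dp":[0.2,10,-0.05],"spin":0},{"claw":0,"dp":[0.2,10,-0.05],"spin":0},{"claw":0,"dp":[0.2,10,-0.05],"spin":0}]'
```

```text
time_s: 7.8
position: [0.4628, -0.0243, 0.0117]
eef_rot: [-1.203, 1.201, -1.212]
ft_force: [-3.5, 2.8, 9.5]
gripper_width: 0.0648
```

```bash
python3 -m crank '[{"claw":0,"dp":[0,-1,0],"spin":0},{"claw":0,"dp":[0,-3,0],"spin":0},{"claw":0,"dp":[0,-7,0],"spin":0},{"claw":0,"dp":[-3,-10,0],"spin":0},{"claw":0,"dp":[-7,-11,0],"spin":0},{"claw":0,"dp":[-12,-11,-0.5],"spin":0},{"claw":0,"dp":[-17,-11,-1],"spin":0},{"claw":0,"dp":[-22,-11,-1],"spin":0},{"claw":0,"dp":[-26,-11,-1],"spin":0},{"claw":0,"dp":[-28.5,-11,-1],"spin":0},{"claw":0,"dp":[-29.5,-11,-1],"spin":0},{"claw":0,"dp":[-29.5,-11,-1],"spin":0},{"claw":0,"dp":[-29.5,-11,-1],"spin":0}]'; python3 w.py w6
```

```text
time_s: 9.1
position: [0.4513, 0.27, 0.122]
eef_rot: [-1.203, 1.201, -1.212]
ft_force: [0.3, 0.2, -1.3]
gripper_width: 0.0645
9.1 [0.4513 0.27   0.122 ] [ 0.2997  0.165  -1.3169] 0.06452488069451906
```

View pics/w6.png

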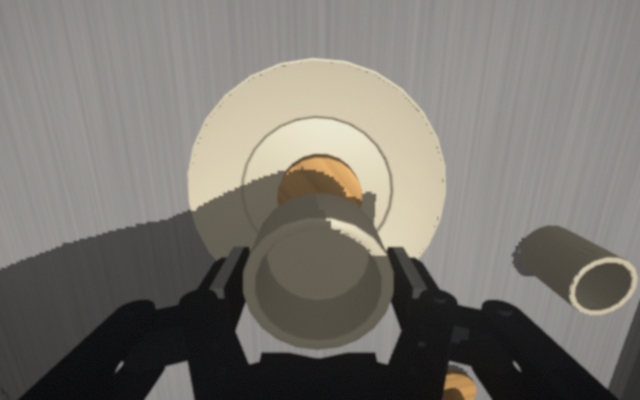

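Run:
```python
from h import *
s=get_state()
z=s["position"][2]+.0243
for nm,u,v,zz in [("pot c",318,283,z),("L",242.5,283,z),("R",393.5,283,z),("bot",318,349,z),("top",318,217,z),("riserL",277,196,.025),("riserR",362,196,.025)]: print(nm,pix2w("wrist",u,v,zz,s).round(4))
print(s["position"])
```

```text
pot c [0.4508 0.2707]
L [0.4188 0.2709]
R [0.4829 0.2705]
bot [0.4508 0.2362]
top [0.4507 0.3006]
riserL [0.4197 0.2721]
riserR [0.4867 0.272 ]
[0.45130548 0.26960933 0.12197828]
```

```bash
python3 -m crank '[{"claw":0,"dp":[-0.1,3,0.2],"spin":0},{"claw":0,"dp":[-0.1,5.5,0.2],"spin":0},{"claw":0,"dp":[-0.1,7,0.2],"spin":0},{"claw":0,"dp":[-0.1,7.8,0.2],"spin":0},{"claw":0,"dp":[-0.1,8.2,0.2],"spin":0},{"claw":0,"dp":[-0.1,8.4,0.2],"spin":0},{"claw":0,"dp":[-0.1,8.55,0.2],"spin":0},{"claw":0,"dp":[-0.1,8.65,0.2],"spin":0},{"claw":0,"dp":[-0.1,8.65,0.2],"spin":0}]'
```

```text
time_s: 10.05
position: [0.4546, 0.2706, 0.0368]
eef_rot: [-1.201, 1.2, -1.214]
ft_force: [-1.6, -1.8, 6.1]
gripper_width: 0.0649
```

```bash
python3 -m crank '[{"claw":0.85,"dp":[0,0,0],"spin":0},{"claw":1,"dp":[0,0,0],"spin":0},{"claw":1,"dp":[0,0,0],"spin":0},{"claw":1,"dp":[0,0,0],"spin":0},{"claw":1,"dp":[0,-1,0],"spin":0},{"claw":1,"dp":[0,-4,0],"spin":0},{"claw":1,"dp":[0,-8,0],"spin":0},{"claw":1,"dp":[0,-11,0],"spin":0},{"claw":1,"dp":[0,-11,0],"spin":0},{"claw":1,"dp":[0,-11,0],"spin":0}]'; python3 w.py w7
```

```text
time_s: 11.05
position: [0.4536, 0.2707, 0.1478]
eef_rot: [-1.2, 1.199, -1.214]
ft_force: [0.1, -0.3, -0.1]
gripper_width: 0.0852
11.05 [0.4536 0.2707 0.1478] [ 0.0555 -0.3427 -0.0672] 0.08522241426979063
```

View pics/w7.png

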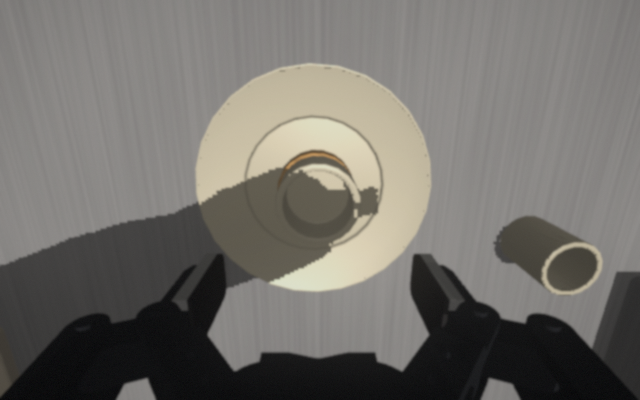

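Run:
```python
from h import *
s=get_state()
print(pix2w("wrist",320,201,.061,s).round(4), pix2w("wrist",585,270,.062,s).round(4))
im=cv2.imread("pics/w7.png"); cv2.imwrite("pics/w7c.png",cv2.resize(im[130:260,240:400],None,fx=5,fy=4.6))
for c in [(.4546,.270)]:
  for z,r in((.061,.033),(.025,.034)):
    print([tuple(np.round(w2pix("wrist",[c[0]+r*a,c[1]+r*b,z],s),1)) for a,b in((-1,0),(1,0),(0,1),(0,-1))])
```

```text
[0.4554 0.2724] [0.6714 0.2132]
[(np.float64(275.3), np.float64(204.2)), (np.float64(362.5), np.float64(204.0)), (np.float64(319.1), np.float64(161.0)), (np.float64(318.9), np.float64(243.8))]
[(np.float64(279.0), np.float64(190.9)), (np.float64(357.6), np.float64(190.7)), (np.float64(318.5), np.float64(151.6)), (np.float64(318.3), np.float64(227.2))]
```

View pics/w7c.png

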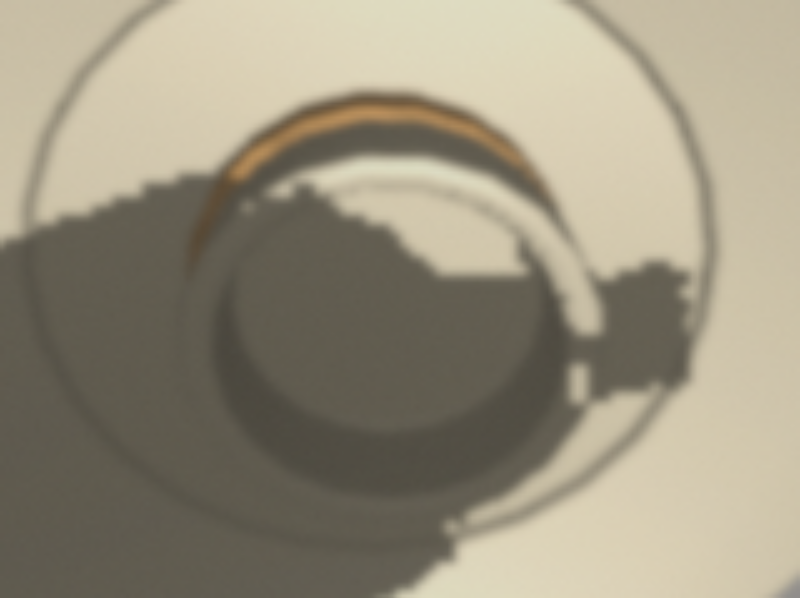

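```bash
python3 - <<'E'
from h import *
for z in (.08,.12): print("bigbowl",z,[pix2w("scene",u,v,z).round(3) for u,v in((268,292),(198,345),(337,345))], pix2w("side",516,205,z).round(3),pix2w("side",545,196,z).round(3))
for z in (.05,.08): print("bin",z,pix2w("scene",335,287,z).round(3),pix2w("scene",395,248,z).round(3),pix2w("side",400,180,z).round(3),pix2w("side",458,212,z).round(3))
E
python3 -m crank '[{"claw":1,"dp":[3,-1,1],"spin":0},{"claw":1,"dp":[7,-2,3.4],"spin":0},{"claw":1,"dp":[11,-2,5.4],"spin":0},{"claw":1,"dp":[15,-2,7.4],"spin":0},{"claw":1,"dp":[19,-2,9.4],"spin":0},{"claw":1,"dp":[23,-2,11.4],"spin":0},{"claw":1,"dp":[27,-2,13.4],"spin":0},{"claw":1,"dp":[31,-2,15.4],"spin":0},{"claw":1,"dp":[35,-2,17],"spin":0},{"claw":1,"dp":[39,-2,19],"spin":0},{"claw":1,"dp":[42,-2,20.6],"spin":0},{"claw":1,"dp":[44.5,-2,21.8],"spin":0},{"claw":1,"dp":[45.4,-2,22.2],"spin":0},{"claw":1,"dp":[45.4,-2,22.2],"spin":0},{"claw":1,"dp":[45.4,-2,22.2],"spin":0},{"claw":1,"dp":[45.4,-2,22.2],"spin":0}]'; python3 w.py w8
```

```text
bigbowl 0.08 [array([ 0.726, -0.3  ]), array([ 0.747, -0.466]), array([ 0.906, -0.286])] [ 0.826 -0.259] [ 0.898 -0.289]
bigbowl 0.12 [array([ 0.759, -0.322]), array([ 0.779, -0.478]), array([ 0.928, -0.309])] [ 0.765 -0.271] [ 0.83  -0.298]
bin 0.05 [ 0.78  -0.173] [0.78  0.012] [ 0.776 -0.025] [ 0.764 -0.177]
bin 0.08 [ 0.801 -0.194] [ 0.801 -0.016] [ 0.737 -0.048] [ 0.725 -0.19 ]
time_s: 12.7
position: [0.6749, -0.1819, 0.1692]
eef_rot: [-1.202, 1.2, -1.212]
ft_force: [0.1, -0.2, -0.1]
gripper_width: 0.0856
12.7 [ 0.6749 -0.1819  0.1692] [ 0.1063 -0.2196 -0.1217] 0.08556959869861307
```

View pics/w8.png

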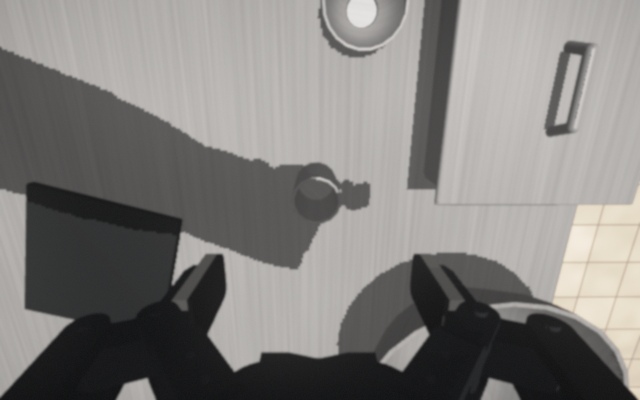

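Run:
```python
from h import *
s=get_state()
print("beaker",pix2w("wrist",317,199.5,.064,s).round(4),"bottom edge",pix2w("wrist",317,222,.064,s).round(4), "L/R",pix2w("wrist",294.5,200,.064,s).round(4),pix2w("wrist",339.5,200,.064,s).round(4))
for u,v in((28,182),(182,218),(26,308)): print(pix2w("wrist",u,v,.01,s).round(4))
```

```text
beaker [ 0.6751 -0.185 ] bottom edge [ 0.6752 -0.2048] L/R [ 0.6567 -0.1855] [ 0.6936 -0.1855]
[ 0.3953 -0.1843]
[ 0.5393 -0.2218]
[ 0.355  -0.3276]
```

```bash
python3 -m crank '[{"claw":1,"dp":[0.3,4,0],"spin":0},{"claw":1,"dp":[0.3,8,0],"spin":0},{"claw":1,"dp":[0.3,11,0],"spin":0},{"claw":1,"dp":[0.3,12.7,0],"spin":0},{"claw":1,"dp":[0.3,12.7,0],"spin":0},{"claw":0,"dp":[0.3,12.7,0],"spin":0},{"claw":0,"dp":[0.3,12.7,0],"spin":0},{"claw":0,"dp":[0.3,12.7,0],"spin":0},{"claw":0,"dp":[0.3,12.7,0],"spin":0},{"claw":0,"dp":[0.3,12.7,0],"spin":0},{"claw":0,"dp":[0.3,12.7,0],"spin":0},{"claw":0,"dp":[0.3,12.7,0],"spin":0},{"claw":0,"dp":[0.3,12.7,0],"spin":0},{"claw":0,"dp":[0.3,12.7,0],"spin":0}]'
```

```text
time_s: 14.15
position: [0.677, -0.1851, 0.0444]
eef_rot: [-1.201, 1.197, -1.214]
ft_force: [-1.4, 0.9, 7.7]
gripper_width: 0.0391
```

```bash
python3 -m crank '[{"claw":0,"dp":[0,-1,0],"spin":0},{"claw":0,"dp":[0,-4,0],"spin":0},{"claw":0,"dp":[0,-8,0],"spin":0},{"claw":0,"dp":[-2,-11,-1],"spin":0},{"claw":0,"dp":[-6,-12,-3],"spin":0},{"claw":0,"dp":[-10,-12,-5],"spin":0},{"claw":0,"dp":[-14,-12,-7],"spin":0},{"claw":0,"dp":[-18,-12,-9],"spin":0},{"claw":0,"dp":[-22,-12,-11],"spin":0},{"claw":0,"dp":[-26,-12,-13],"spin":0},{"claw":0,"dp":[-30,-12,-15],"spin":0},{"claw":0,"dp":[-34,-12,-17],"spin":0},{"claw":0,"dp":[-38,-12,-19],"spin":0},{"claw":0,"dp":[-42,-12,-21],"spin":0},{"claw":0,"dp":[-44.5,-12,-22],"spin":0},{"claw":0,"dp":[-45.4,-12,-22.2],"spin":0},{"claw":0,"dp":[-45.4,-12,-22.2],"spin":0},{"claw":0,"dp":[-45.4,-12,-22.2],"spin":0}]'; python3 w.py w9; python3 -c "
from h import *
s=get_state();print(Ro.from_rotvec(s['eef_rot']).as_matrix().round(4))"
```

```text
time_s: 15.95
position: [0.4529, 0.2679, 0.1614]
eef_rot: [-1.2, 1.197, -1.215]
ft_force: [0.4, 0.0, -0.9]
gripper_width: 0.039
15.95 [0.4529 0.2679 0.1614] [ 0.3635  0.043  -0.9159] 0.03895939774125191
[[ 1.300e-03  1.390e-02  9.999e-01]
 [-1.000e+00 -9.000e-04  1.300e-03]
 [ 9.000e-04 -9.999e-01  1.390e-02]]
```

View pics/w9.png

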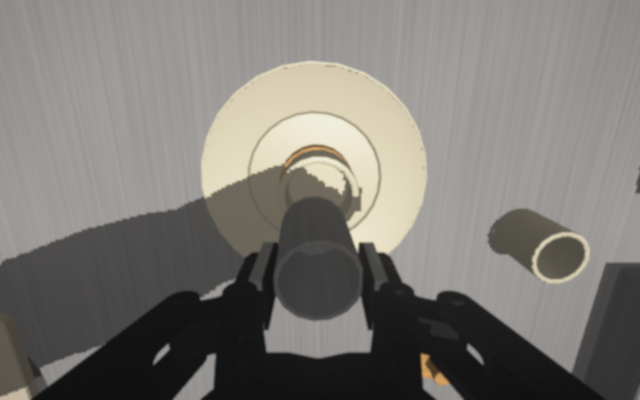

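Run:
```python
from h import *
s=get_state()
z=s["position"][2]+.0196
for nm,u,v,zz in [("bk c",318,281,z),("L",275,281,z),("R",361.5,281,z),("bot",318,321,z),("top",318,241,z)]: print(nm,pix2w("wrist",u,v,zz,s).round(4))
print([np.round(w2pix("wrist",[.4545+.033*a,.269+.033*b,.061],s),1) for a,b in((-1,0),(1,0),(0,1))], s["position"])
im=cv2.imread("pics/w9.png"); cv2.imwrite("pics/w9c.png",cv2.resize(im[130:330,250:390],None,fx=4,fy=3,interpolation=2))
```

```text
bk c [0.4524 0.2667]
L [0.4335 0.2669]
R [0.4716 0.2666]
bot [0.4524 0.2457]
top [0.4524 0.286 ]
[array([277.1, 196. ]), array([359.7, 195.7]), array([318.6, 154.8])] [0.45297447 0.26759876 0.16133634]
```

View pics/w9c.png

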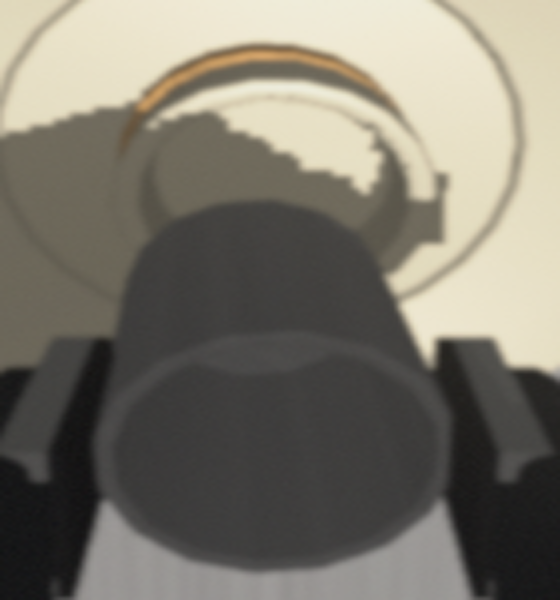

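Run:
```python
from h import *
s=get_state()
b=s["position"][2]-.0444
print([np.round(w2pix("wrist",[.4522+.0205*a,.2663+.0205*c,b],s),1) for a,c in((-1,0),(1,0),(0,1))])
```

```text
[array([283.8, 226.1]), array([348.6, 225.8]), array([316.2, 195. ])]
```

```bash
python3 -m crank '[{"claw":0,"dp":[-0.2,2,0.25],"spin":0},{"claw":0,"dp":[-0.2,4,0.25],"spin":0},{"claw":0,"dp":[-0.2,5.2,0.25],"spin":0},{"claw":0,"dp":[-0.2,6,0.25],"spin":0},{"claw":0,"dp":[-0.2,6.7,0.25],"spin":0},{"claw":0,"dp":[-0.2,7.2,0.25],"spin":0},{"claw":0,"dp":[-0.2,7.2,0.25],"spin":0}]'
```

```text
time_s: 16.7
position: [0.4564, 0.2694, 0.0891]
eef_rot: [-1.201, 1.198, -1.215]
ft_force: [-0.1, -0.6, -0.7]
gripper_width: 0.0388
```

No contact so far; lowering the last 15 mm.

```bash
python3 -m crank '[{"claw":0,"dp":[0,0.5,0],"spin":0},{"claw":0,"dp":[0,1,0],"spin":0},{"claw":0,"dp":[0,1.3,0],"spin":0},{"claw":0,"dp":[0,1.45,0],"spin":0},{"claw":0,"dp":[0,1.5,0],"spin":0},{"claw":0,"dp":[0,1.5,0],"spin":0}]'
```

```text
time_s: 17.3
position: [0.4564, 0.2695, 0.0744]
eef_rot: [-1.201, 1.198, -1.215]
ft_force: [-2.9, -0.1, 3.3]
gripper_width: 0.0388
```

```bash
python3 -m crank '[{"claw":0.55,"dp":[0,0,0],"spin":0},{"claw":0.7,"dp":[0,0,0],"spin":0},{"claw":1,"dp":[0,0,0],"spin":0},{"claw":1,"dp":[0,0,0],"spin":0},{"claw":1,"dp":[0,-1,0],"spin":0},{"claw":1,"dp":[0,-4,0],"spin":0},{"claw":1,"dp":[0,-8,0],"spin":0},{"claw":1,"dp":[0,-9,0],"spin":0},{"claw":1,"dp":[0,-9,0],"spin":0},{"claw":1,"dp":[0,-9,0],"spin":0}]'; python3 w.py w10; python3 -c "
from h import *
a=cv2.imread('pics/w10.png')[90:310,170:470]
b=cv2.resize(a,None,fx=2.6,fy=2.6,interpolation=2);cv2.imwrite('pics/w10c.png',b)"
```

```text
time_s: 18.3
position: [0.4549, 0.2695, 0.164]
eef_rot: [-1.201, 1.198, -1.215]
ft_force: [-0.5, 0.3, -0.7]
gripper_width: 0.0855
18.3 [0.4549 0.2695 0.164 ] [-0.5087  0.3488 -0.7206] 0.08548192811926775
```

View pics/w10c.png

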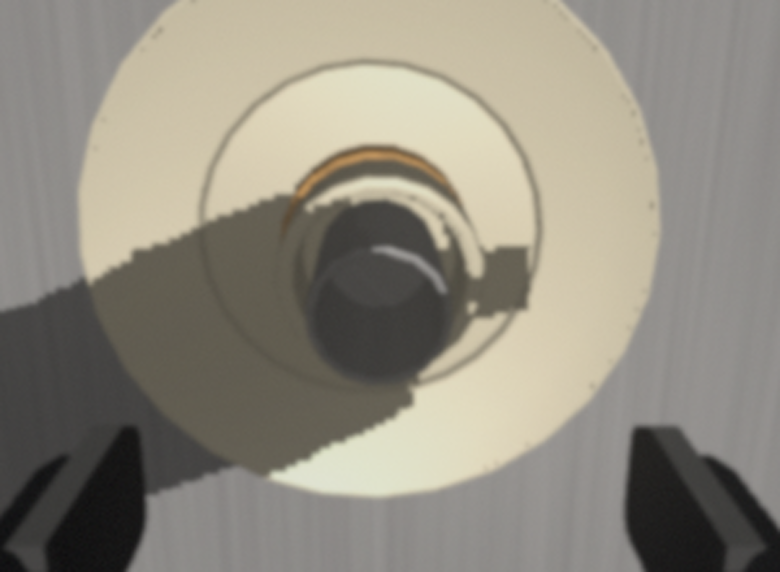

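Beaker stands upright in the pot, centred (pot mouth and beaker rim concentric in the crop around (380,310)). Next is the jar.

```bash
python3 - <<'E'
from h import *
s=get_state()
s["position"]=np.array([.4529,.2679,.1614])
print("jar",pix2w("wrist",561,257.5,.062,s).round(4),"bin",pix2w("wrist",605,265,.0,s).round(4),pix2w("wrist",605,265,.07,s).round(4))
E
python3 -m crank '[{"claw":1,"dp":[1,0,4],"spin":0},{"claw":1,"dp":[2.5,0,8],"spin":0},{"claw":1,"dp":[4,0,12.5],"spin":0},{"claw":1,"dp":[5,0,17],"spin":0},{"claw":1,"dp":[5.6,0.5,20],"spin":0},{"claw":1,"dp":[5.6,1,20.6],"spin":0},{"claw":1,"dp":[5.6,1,20.6],"spin":0},{"claw":1,"dp":[5.6,1,20.6],"spin":0}]'; python3 w.py w11
python3 - <<'E'
from h import *
s=get_state()
im=cv2.imread("pics/w11.png"); h=cv2.cvtColor(im,cv2.COLOR_BGR2HSV)
print("expected",w2pix("wrist",[.661,.213,.062],s))
c=h[130:270,250:390]
for r in range(0,140,8): print(130+r,' '.join(f"{im[130+r,x,0]:3d}/{im[130+r,x,2]:3d}" for x in range(262,378,8)))
E
```

```text
jar [0.6619 0.2139] bin [0.7665 0.1711] [0.6937 0.2111]
time_s: 19.15
position: [0.6596, 0.2138, 0.1549]
eef_rot: [-1.204, 1.2, -1.214]
ft_force: [-0.3, -0.1, -0.1]
gripper_width: 0.0853
19.15 [0.6596 0.2138 0.1549] [-0.3329 -0.1115 -0.0799] 0.08531945681458787
expected (np.float64(318.8744066378132), np.float64(201.2330473396391))
130 156/161 159/164 159/163 160/164 161/166 160/165 157/162 160/165 160/166 159/164 159/164 158/163 158/162 155/159 159/164
138 156/161 161/165 158/162 160/165 162/167 160/165 157/162 159/164 160/166 159/164 160/164 157/162 157/162 156/161 158/163
146 157/162 160/166 158/163 160/164 162/167 160/166 157/163 159/165 160/165 159/166 160/166 159/163 158/162 157/162 159/164
154 158/162 161/167 159/163 159/164 162/168 161/167 157/162 157/163 159/164 159/165 160/166 158/163 158/163 157/162 158/163
162 158/163 162/168 158/164 159/164 163/168 141/147  82/ 98  86/101  88/104  95/110 159/164 159/165 158/163 158/163 157/162
170 152/157 152/158  80/ 82  79/ 81  81/ 83  78/ 92  86/102 135/160 134/159  88/104 111/122 160/165 158/163 158/163 156/161
178  79/ 81  81/ 83  7
[... 765 characters left out ...]
  79/ 82  92/110  93/111  93/110 103/118 159/164 158/163 156/162 160/164 152/158
234  78/ 80  79/ 81  76/ 79  77/ 79  78/ 81  78/ 81  77/ 80  80/ 82  83/ 86 156/161 159/164 158/163 155/161 158/164 154/159
242  77/ 80  78/ 80  76/ 79  77/ 79  79/ 82  80/ 82  79/ 81  79/ 81  84/ 86 156/162 159/165 156/162 155/159 158/163 153/159
250  78/ 81  78/ 80  78/ 80  79/ 81  79/ 81  79/ 81  78/ 81  80/ 82 133/137 156/162 159/164 157/162 154/159 157/161 154/159
258  77/ 80  78/ 81  78/ 81  79/ 81  78/ 81  79/ 81  97/ 99 156/160 159/164 157/162 160/165 156/161 154/159 156/161 155/160
266  77/ 80  97/100 124/128 145/150 159/164 157/163 161/166 160/166 159/165 157/162 160/166 157/163 153/157 155/160 156/162
```

```bash
cat > seg.py <<'E'
from h import *
def seg(f,roi,thr=9):
    im=cv2.imread(f"pics/{f}.png").astype(int); u0,u1,v0,v1=roi
    m=((im[...,2]-im[...,0])>thr)[v0:v1,u0:u1].astype(np.uint8)
    n,l,st,ce=cv2.connectedComponentsWithStats(m,connectivity=8)
    return [(st[i][0]+u0,st[i][0]+st[i][2]-1+u0,st[i][1]+v0,st[i][1]+st[i][3]-1+v0,st[i][4]) for i in range(1,n) if st[i][4]>60], m
E
python3 - <<'E'
from seg import *
s=get_state()
b,m=seg("w11",(250,390,130,270)); print(b)
for v in (190,196,200,204,208): 
    x=np.where(m[v-130])[0]; print(v,x.min()+250,x.max()+250)
for c in [(.661,.213)]:
    print([np.round(w2pix("wrist",[c[0]+.025*a,c[1]+.025*d,.062],s),1) for a,d in((-1,0),(1,0),(0,1),(0,-1))])
E
```

```text
[(np.int32(290), np.int32(353), np.int32(157), np.int32(230), np.int32(3646))]
190 291 352
196 290 353
200 290 353
204 290 352
208 291 351
[array([286.8, 201.3]), array([350.8, 201.2]), array([319. , 169.9]), array([318.8, 230.8])]
```

```bash
python3 -m crank '[{"claw":1,"dp":[0.1,4,0.2],"spin":0},{"claw":1,"dp":[0.1,8,0.2],"spin":0},{"claw":1,"dp":[0.1,11,0.2],"spin":0},{"claw":1,"dp":[0.1,12.5,0.2],"spin":0},{"claw":1,"dp":[0.1,12.5,0.2],"spin":0},{"claw":0,"dp":[0.1,12.5,0.2],"spin":0},{"claw":0,"dp":[0.1,12.5,0.2],"spin":0},{"claw":0,"dp":[0.1,12.5,0.2],"spin":0},{"claw":0,"dp":[0.1,12.5,0.2],"spin":0},{"claw":0,"dp":[0.1,12.5,0.2],"spin":0},{"claw":0,"dp":[0.1,12.5,0.2],"spin":0},{"claw":0,"dp":[0.1,12.5,0.2],"spin":0},{"claw":0,"dp":[0.1,12.5,0.2],"spin":0}]'
```

```text
time_s: 20.5
position: [0.6636, 0.2132, 0.0331]
eef_rot: [-1.201, 1.197, -1.215]
ft_force: [-1.5, 0.3, 6.8]
gripper_width: 0.0477
```

```bash
python3 -m crank '[{"claw":0,"dp":[0,-1,0],"spin":0},{"claw":0,"dp":[0,-4,0],"spin":0},{"claw":0,"dp":[0,-8,0],"spin":0},{"claw":0,"dp":[2,-10,-1],"spin":0},{"claw":0,"dp":[6,-11,-2.7],"spin":0},{"claw":0,"dp":[10,-11,-4.5],"spin":0},{"claw":0,"dp":[14,-11,-6.3],"spin":0},{"claw":0,"dp":[18,-11,-8],"spin":0},{"claw":0,"dp":[22,-11,-9.8],"spin":0},{"claw":0,"dp":[26,-11,-11.6],"spin":0},{"claw":0,"dp":[30,-11,-13.4],"spin":0},{"claw":0,"dp":[34,-11,-15.2],"spin":0},{"claw":0,"dp":[38,-11,-17],"spin":0},{"claw":0,"dp":[42,-11,-18.7],"spin":0},{"claw":0,"dp":[45.5,-11,-20.3],"spin":0},{"claw":0,"dp":[48,-11,-21.4],"spin":0},{"claw":0,"dp":[48.8,-11,-21.7],"spin":0},{"claw":0,"dp":[48.8,-11,-21.7],"spin":0},{"claw":0,"dp":[48.8,-11,-21.7],"spin":0}]'; python3 w.py w12
python3 - <<'E'
from seg import *
s=get_state()
im=cv2.imread("pics/w12.png"); g=im.max(2)
P=[w2pix("wrist",[x,y,.01],s) for x,y in((.395,-.184),(.539,-.222),(.355,-.3276),(.499,-.3655))]; print(np.round(P,1))
for v in (50,75,100,125,150,175,200,225): print(v,' '.join(f"{g[v,u]:3d}" for u in range(120,520,12)))
b,m=seg("w12",(240,400,180,350)); print(b)
zt=s["position"][2]+.062-.0331
c=s["position"]
print([np.round(w2pix("wrist",[c[0]+.025*a,c[1]+.025*d,zt],s),1) for a,d in((-1,0),(1,0),(0,1),(0,-1))])
E
```

```text
time_s: 22.4
position: [0.4465, -0.2745, 0.1409]
eef_rot: [-1.2, 1.197, -1.215]
ft_force: [0.4, 0.3, -2.4]
gripper_width: 0.048
22.4 [ 0.4465 -0.2745  0.1409] [ 0.371   0.3309 -2.4214] 0.04796738526530906
[[252.3  79.4]
 [425.5 127.9]
 [218.4 242.3]
 [369.5 277.2]]
50  98 101 100 199 203 201 202 204 201 205 200 199 202 198 198 199 206 210 203 208 206 206 204 207 211 205 209 209 204 199 203 205 200 201
75  98 100 100 100 101 205 205 207 199 203 203 204 201 198 198 198 205 210 201 205 207 206 203 203 212 203 206 211 207 206 209 208 204 208
100  98 100 101 100 102 103 103 203 202 203 202  97  98  97  97  96 104 207 203 202 205 207 205 204 212 198 205 209 209 207 211 205 208 205
125 102  99 101  99 100 100 100 101 105 207 116  89  91  92  92  92  92  92  91  92  93  94  94  97 204 203 206 206 205 206 208 206 208 204
150 101  99  99  99  99  99 102 103  99  99  42  70  86  85  86  87  86  86  87  87  88  87  89  90  93 208 210 207 209 210 212 206 211 209
175 102 101 103 101 100 101  98 102 101  88  39  39  38  39  39  38  38  47  83  81  82  82  85  86 206 210 212 212 212 211 204 207 206 206
200 201 117 101 102 103 100  97 102 100  41  37  38  37  37  37 113 121 127 126  41  41  78  81 189 210 213 208 208 212 211 206 205 204 200
225 210 207 199 198 201 199 101 101 100  39  36  37  39  99 113 115 115 114 116 129  84  76  86 211 208 209 210 211 205 208 207 205 204 203
[(np.int32(259), np.int32(377), np.int32(193), np.int32(340), np.int32(13570))]
[array([258.9, 291.8]), array([380.3, 291.2]), array([320.1, 235.8]), array([319.4, 341.3])]
```

```bash
python3 -m crank '[{"claw":0,"dp":[0.3,3,-0.2],"spin":0},{"claw":0,"dp":[0.3,6,-0.2],"spin":0},{"claw":0,"dp":[0.3,8,-0.2],"spin":0},{"claw":0,"dp":[0.3,9,-0.2],"spin":0},{"claw":0,"dp":[0.3,9.4,-0.2],"spin":0},{"claw":0,"dp":[0.3,9.6,-0.2],"spin":0},{"claw":0,"dp":[0.3,9.75,-0.2],"spin":0},{"claw":0,"dp":[0.3,9.8,-0.2],"spin":0},{"claw":0,"dp":[0.3,9.8,-0.2],"spin":0}]'
```

```text
time_s: 23.35
position: [0.4462, -0.2774, 0.0433]
eef_rot: [-1.201, 1.196, -1.215]
ft_force: [-0.4, 0.4, -2.6]
gripper_width: 0.0477
```

```bash
python3 -m crank '[{"claw":0,"dp":[0,0.1,0],"spin":0},{"claw":0,"dp":[0,0.15,0],"spin":0},{"claw":0,"dp":[0,0.2,0],"spin":0},{"claw":0,"dp":[0,0.2,0],"spin":0}]'
```

```text
time_s: 23.75
position: [0.4464, -0.2777, 0.043]
eef_rot: [-1.201, 1.194, -1.216]
ft_force: [-4.0, 4.1, 15.9]
gripper_width: 0.0482
```

```bash
python3 -m crank '[{"claw":0.65,"dp":[0,-0.1,0],"spin":0},{"claw":0.8,"dp":[0,-0.1,0],"spin":0},{"claw":1,"dp":[0,-0.1,0],"spin":0},{"claw":1,"dp":[0,-0.1,0],"spin":0},{"claw":1,"dp":[0,-1,0],"spin":0},{"claw":1,"dp":[0,-4,0],"spin":0},{"claw":1,"dp":[0,-8,0],"spin":0},{"claw":1,"dp":[0,-12,0],"spin":0},{"claw":1,"dp":[0,-12,0],"spin":0},{"claw":1,"dp":[0,-12,0],"spin":0}]'; python3 w.py w13
python3 - <<'E'
from seg import *
s=get_state()
im=cv2.imread("pics/w13.png"); g=im.max(2)
b,m=seg("w13",(230,420,100,300),10); print(b)
for v in range(100,300,8):
    x=np.where(m[v-100])[0]
    if len(x): print(v,x.min()+230,x.max()+230,len(x))
c=(.446,-.2775)
print([np.round(w2pix("wrist",[c[0]+.025*a,c[1]+.025*d,z],s),1) for z in(.072,.010) for a,d in((-1,0),(1,0),(0,1),(0,-1))])
E
```

```text
time_s: 24.75
position: [0.4448, -0.2776, 0.1641]
eef_rot: [-1.201, 1.192, -1.218]
ft_force: [0.2, -0.3, -0.7]
gripper_width: 0.0855
24.75 [ 0.4448 -0.2776  0.1641] [ 0.1564 -0.3246 -0.6578] 0.08548575958762065
[(np.int32(286), np.int32(349), np.int32(156), np.int32(229), np.int32(3717))]
156 311 322 12
164 298 336 39
172 293 341 49
180 290 344 55
188 288 348 61
196 286 349 64
204 286 349 64
212 289 346 58
220 294 341 48
228 307 327 21
[array([286.3, 201.5]), array([351. , 201.3]), array([318.8, 169.7]), array([318.6, 231.3]), array([291.4, 181.2]), array([343.6, 181.1]), array([317.6, 155.2]), array([317.4, 205.8])]
```

```bash
python3 -m crank '[{"claw":1,"dp":[-3,0,1.3],"spin":0},{"claw":1,"dp":[-7,0,3],"spin":0},{"claw":1,"dp":[-11,0,4.8],"spin":0},{"claw":1,"dp":[-15,0,6.5],"spin":0},{"claw":1,"dp":[-19,0,8.2],"spin":0},{"claw":1,"dp":[-23,1,10],"spin":0},{"claw":1,"dp":[-27,3,11.7],"spin":0},{"claw":1,"dp":[-30.5,4.5,13.2],"spin":0},{"claw":1,"dp":[-32.5,5.3,14],"spin":0},{"claw":1,"dp":[-33.2,5.3,14.3],"spin":0},{"claw":1,"dp":[-33.2,5.3,14.3],"spin":0},{"claw":1,"dp":[-33.2,5.3,14.3],"spin":0}]'; python3 w.py w14
python3 - <<'E'
from seg import *
s=get_state(); print(Ro.from_rotvec(s["eef_rot"]).as_matrix()[:,1].round(4))
b,m=seg("w14",(240,400,120,280),30); print(b)
im=cv2.imread("pics/w14.png")
for v in range(150,252,6): 
    x=np.where(m[v-120])[0]
    print(v,(x.min()+240,x.max()+240) if len(x) else '',' '.join(f"{im[v,u,2]:3d}" for u in range(282,362,4)))
c=(.589,.055)
print([np.round(w2pix("wrist",[c[0]+r*a,c[1]+r*d,z],s),1) for z,r in((.038,.01),(.014,.026)) for a,d in((-1,0),(1,0),(0,1),(0,-1))])
E
```

```text
time_s: 26.0
position: [0.5868, 0.0544, 0.1112]
eef_rot: [-1.201, 1.195, -1.216]
ft_force: [0.4, -0.4, 0.7]
gripper_width: 0.0851
26.0 [0.5868 0.0544 0.1112] [ 0.3675 -0.4364  0.6897] 0.08510479769664991
[ 0.0158 -0.0028 -0.9999]
[(np.int32(288), np.int32(352), np.int32(163), np.int32(226), np.int32(3202))]
150  163 166 169 164 166 168 167 164 170 170 168 169 164 167 164 168 165 170 169 165
156  163 165 169 164 166 169 168 163 169 169 167 169 164 167 166 169 165 170 169 166
162  164 165 167 165 166 169 166 131 137 139 136 138 162 167 165 170 166 169 169 166
168 (np.int64(303), np.int64(336)) 164 166 167 163 156 126 203 220 221 220 211 203 203 169 152 168 165 169 168 166
174 (np.int64(295), np.int64(344))  85  86  87  92 194 200 205 205 207 211 216 219 222 222 222 195 162 169 168 165
180 (np.int64(292), np.int64(348))  83  82  85  98  98 101 103 105 133 214 220 221 223 222 219 217 211 167 167 165
186 (np.int64(289), np.int64(351))  83  83 101 103 104 104 105 104  99  93  94 132 218 225 228 230 231 207 167 165
192 (np.int64(288), np.int64(352))  82  85 103 101 101 102 104  87  86  91  
[... 438 characters left out ...]
 105 108 110 104 101 103 107 106 104 105 101  83  83  82  81
222 (np.int64(304), np.int64(334))  82  80  82  82  82  93 103 105 104 103 102 100  99  97  83  82  86 104 126  82
228   82  80  81  80  83  82  83  80  82  83  85  81  83 101 135 151 156 165 163 161
234   81  81  82  80  82  81  84  79  80  83  82  82 151 162 165 161 164 164 163 162
240   80  80  82  80  82  82  83  80  80  83  82 134 158 162 164 158 163 165 161 163
246   80  80  82  81  82  80  83  80  80  82  82 135 158 160 165 159 163 164 162 162
[array([305.8, 207.3]), array([333.6, 207.3]), array([319.8, 194. ]), array([319.6, 220.3]), array([286.1, 197.3]), array([351.9, 197.2]), array([319.2, 164.9]), array([318.9, 227.7])]
```

```bash
python3 -m crank '[{"claw":1,"dp":[-0.2,3,0.15],"spin":0},{"claw":1,"dp":[-0.2,6,0.15],"spin":0},{"claw":1,"dp":[-0.2,8.2,0.15],"spin":0},{"claw":1,"dp":[-0.2,9.2,0.15],"spin":0},{"claw":1,"dp":[-0.2,9.2,0.15],"spin":0},{"claw":0,"dp":[-0.2,9.2,0.15],"spin":0},{"claw":0,"dp":[-0.2,9.2,0.15],"spin":0},{"claw":0,"dp":[-0.2,9.2,0.15],"spin":0},{"claw":0,"dp":[-0.2,9.2,0.15],"spin":0},{"claw":0,"dp":[-0.2,9.2,0.15],"spin":0},{"claw":0,"dp":[-0.2,9.2,0.15],"spin":0},{"claw":0,"dp":[-0.2,9.2,0.15],"spin":0},{"claw":0,"dp":[-0.2,9.2,0.15],"spin":0},{"claw":0,"dp":[-0.2,9.2,0.15],"spin":0},{"claw":0,"dp":[-0.2,9.2,0.15],"spin":0}]'
```

```text
time_s: 27.55
position: [0.5901, 0.0559, 0.0204]
eef_rot: [-1.2, 1.194, -1.218]
ft_force: [-1.4, 0.5, 7.4]
gripper_width: 0.0174
```

```bash
python3 -m crank '[{"claw":0,"dp":[0,-1,0],"spin":0},{"claw":0,"dp":[0,-4,0],"spin":0},{"claw":0,"dp":[0,-8,0],"spin":0},{"claw":0,"dp":[2,-11,-1],"spin":0},{"claw":0,"dp":[6,-13,-2.6],"spin":0},{"claw":0,"dp":[10,-13,-4.3],"spin":0},{"claw":0,"dp":[14,-13,-6],"spin":0},{"claw":0,"dp":[18,-13,-7.8],"spin":0},{"claw":0,"dp":[22,-13,-9.5],"spin":0},{"claw":0,"dp":[26,-13,-11.2],"spin":0},{"claw":0,"dp":[29.5,-13,-12.8],"spin":0},{"claw":0,"dp":[32,-13,-13.8],"spin":0},{"claw":0,"dp":[33.2,-13,-14.3],"spin":0},{"claw":0,"dp":[33.2,-13,-14.3],"spin":0},{"claw":0,"dp":[33.2,-13,-14.3],"spin":0}]'; python3 w.py w15
python3 - <<'E'
from h import *
s=get_state(); print(Ro.from_rotvec(s["eef_rot"]).as_matrix()[:,1].round(4))
c=s["position"]; zb=c[2]-.0204
def el(x,y,z,r): return [np.round(w2pix("wrist",[x+r*a,y+r*d,z],s),1).tolist() for a,d in((-1,0),(1,0),(0,1),(0,-1))]
print("disc top",el(c[0],c[1],zb+.014,.026)); print("disc bot",el(c[0],c[1],zb+.008,.026)); print("knob",el(c[0],c[1],zb+.038,.01))
print("jar rim",el(.4453,-.2765,.072,.025),"mouth",el(.4453,-.2765,.072,.0205))
im=cv2.imread("pics/w15.png")[130:310,230:410]
cv2.imwrite("pics/w15c.png",cv2.resize(im,None,fx=3.3,fy=3.3,interpolation=2))
E
```

```text
time_s: 29.05
position: [0.4458, -0.2756, 0.1492]
eef_rot: [-1.2, 1.194, -1.218]
ft_force: [0.4, 1.7, -1.3]
gripper_width: 0.018
29.05 [ 0.4458 -0.2756  0.1492] [ 0.4404  1.6806 -1.3201] 0.017965631615893946
[ 0.017  -0.0026 -0.9999]
disc top [[268.0, 252.1], [368.4, 251.6], [318.6, 204.3], [318.2, 295.1]]
disc bot [[269.5, 246.9], [366.5, 246.5], [318.3, 200.6], [318.0, 288.8]]
knob [[296.9, 277.0], [341.8, 276.7], [319.5, 256.7], [319.3, 296.2]]
jar rim [[281.4, 208.7], [349.8, 208.5], [315.7, 175.3], [315.6, 239.8]] mouth [[287.6, 208.6], [343.6, 208.5], [315.7, 181.4], [315.6, 234.3]]
```

View pics/w15c.png

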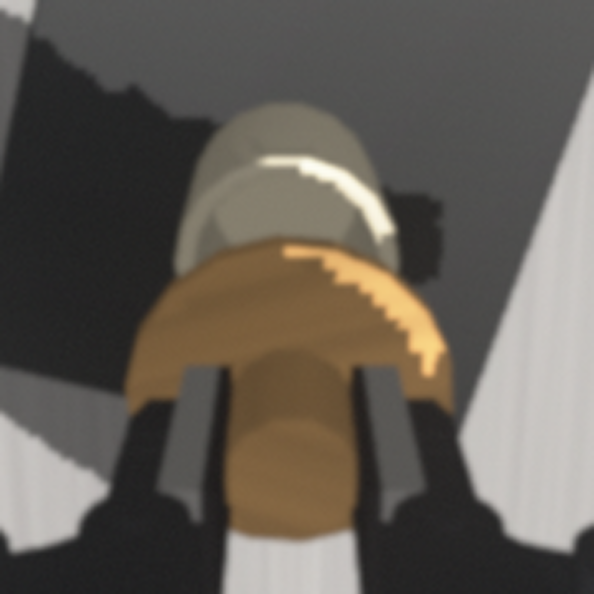

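The lid is held upright above the jar. Disc edges are at 268–367 and the jar rim at 283–351, about 2 mm short in y. Now the insertion.

```bash
python3 -m crank '[{"claw":0,"dp":[0.2,2,-0.1],"spin":0},{"claw":0,"dp":[0.2,4,-0.1],"spin":0},{"claw":0,"dp":[0.2,5,-0.1],"spin":0},{"claw":0,"dp":[0.2,5.5,-0.1],"spin":0},{"claw":0,"dp":[0.2,5.8,-0.1],"spin":0},{"claw":0,"dp":[0.2,6,-0.1],"spin":0},{"claw":0,"dp":[0.2,6,-0.1],"spin":0}]'
```

```text
time_s: 29.8
position: [0.4462, -0.2774, 0.0894]
eef_rot: [-1.2, 1.193, -1.217]
ft_force: [0.3, 0.3, -1.1]
gripper_width: 0.0172
```

```bash
python3 -m crank '[{"claw":0,"dp":[0,0.2,0],"spin":0},{"claw":0,"dp":[0,0.35,0],"spin":0},{"claw":0,"dp":[0,0.45,0],"spin":0},{"claw":0,"dp":[0,0.5,0],"spin":0},{"claw":0,"dp":[0,0.5,0],"spin":0}]'
```

```text
time_s: 30.3
position: [0.4463, -0.2775, 0.0845]
eef_rot: [-1.2, 1.193, -1.217]
ft_force: [0.4, 0.2, 0.4]
gripper_width: 0.0177
```

```bash
python3 -m crank '[{"claw":0,"dp":[0,0.08,0],"spin":0},{"claw":0,"dp":[0,0.12,0],"spin":0},{"claw":0,"dp":[0,0.12,0],"spin":0}]'
```

```text
time_s: 30.6
position: [0.4464, -0.2775, 0.0843]
eef_rot: [-1.2, 1.192, -1.218]
ft_force: [-2.4, 1.6, 10.3]
gripper_width: 0.0175
```

Disc is firmly on the rim (10 N at the expected height). Release and retreat straight up, then check numerically.

```bash
python3 -m crank '[{"claw":0.35,"dp":[0,-0.05,0],"spin":0},{"claw":0.6,"dp":[0,-0.05,0],"spin":0},{"claw":1,"dp":[0,-0.05,0],"spin":0},{"claw":1,"dp":[0,-0.05,0],"spin":0},{"claw":1,"dp":[0,-0.05,0],"spin":0},{"claw":1,"dp":[0,-1,0],"spin":0},{"claw":1,"dp":[0,-4,0],"spin":0},{"claw":1,"dp":[0,-8,0],"spin":0},{"claw":1,"dp":[0,-10,0],"spin":0},{"claw":1,"dp":[0,-10,0],"spin":0},{"claw":1,"dp":[0,-10,0],"spin":0}]'; python3 w.py w16
python3 - <<'E'
from seg import *
s=get_state(); x,y=.446,-.2772
def el(z,r): return [np.round(w2pix("wrist",[x+r*a,y+r*d,z],s),1).tolist() for a,d in((-1,0),(1,0),(0,1),(0,-1))]
im=cv2.imread("pics/w16.png").astype(int)
b,m=seg("w16",(240,400,120,300),30); print("wood",b); print("pred disc top seated",el(.078,.026),"knob",el(.102,.01))
b,m=seg("w16",(240,400,120,300),9); print("wood+jar",b,"pred jar base",el(.010,.025))
for n in("scene","side"): cv2.imwrite(f"pics/{n}1.png",snapshot(n))
# predicted vs seen wood / bowl in side & scene
for n,(u0,u1,v0,v1) in {"side":(300,480,250,400),"scene":(160,260,190,290)}.items():
    p=w2pix(n,[.446,-.277,.09]); u,v=int(p[0]),int(p[1]); a=cv2.imread(f"pics/{n}1.png").astype(int)
    U0,V0=max(u-40,0),max(v-40,0); w=((a[...,2]-a[...,0])>45)[V0:v+40,U0:u+40]; q=np.argwhere(w)
    print(n,"pred lid",np.round(p,1),"wood bbox",(q.min(0)[::-1]+[U0,V0],q.max(0)[::-1]+[U0,V0]) if len(q) else None,
      "pred disc L/R etc", [np.round(w2pix(n,[.446+.026*i,-.277+.026*j,.075]),0).tolist() for i,j in((.7,.7),(-.7,-.7),(.7,-.7),(-.7,.7))], "knob top",np.round(w2pix(n,[.446,-.277,.102]),1))
d=lambda n,r:cv2.absdiff(cv2.imread(f"pics/{n}0.png"),cv2.imread(f"pics/{n}1.png"))[r[0]:r[1],r[2]:r[3]].mean()
print("bowl diff",d("scene",(240,268,342,376)),d("side",(190,220,368,404)))
E
```

```text
time_s: 31.7
position: [0.4446, -0.2772, 0.1847]
eef_rot: [-1.2, 1.191, -1.219]
ft_force: [-0.2, 0.3, 0.0]
gripper_width: 0.0855
31.7 [ 0.4446 -0.2772  0.1847] [-0.1791  0.2963  0.0132] 0.08553307026163474
wood [(np.int32(286), np.int32(349), np.int32(163), np.int32(223), np.int32(3076))]
pred disc top seated [[286.2, 195.6], [349.9, 195.5], [318.2, 164.2], [318.0, 225.0]] knob [[305.3, 205.1], [332.1, 205.0], [318.8, 192.2], [318.7, 217.6]]
wood+jar [(np.int32(285), np.int32(350), np.int32(152), np.int32(225), np.int32(3675))] pred jar base [[292.4, 175.8], [341.3, 175.8], [316.9, 151.4], [316.8, 199.1]]
side pred lid [413.9 328.7] wood bbox (array([395, 318]), array([412, 332])) pred disc L/R etc [[409.0, 319.0], [416.0, 353.0], [431.0, 335.0], [393.0, 335.0]] knob top [415.4 323.4]
scene pred lid [202.3 217.3] wood bbox (array([194, 213]), array([214, 229])) pred disc L/R etc [[214.0, 223.0], [192.0, 222.0], [200.0, 229.0], [206.0, 216.0]] knob top [201.6 213.1]
bowl diff 1.719887955182073 4.337962962962963
```

```bash
python3 -c "
from bench import *
print(finish_job()); print(get_state()['time_s'])"
```

```text
the job is handed in; nothing more can be done
None
the job is handed in; nothing more can be done
```

I placed all five pieces in order and handed the job in at about 32 s of the 136 s allowed. The interface gives no verdict, so whether it passed isn't confirmed.

- **Plate stack:** The riser is within about 2 mm of the plate centre, and the pot is within about 3 mm of the riser. In the last wrist view the beaker was upright and centred in the pot. I didn't measure this stack again after I moved on to the jar.
- **Slate:** The jar is within about 5 mm of the slate centre. The lid pressed on the jar's rim with about 10 N at the height expected for a fully seated plug. The disc's outline afterwards matched a seated lid to within about 2 pixels in the wrist view.
- **Bowl and gripper:** The bowl's image patches had barely changed since the start. The gripper was open and clear of everything, about 80 mm above the lid.

**Checks that disagreed:**
- **Gripper width:** It read 2–3 mm less than each piece's true diameter.
- **Tool tilt:** The tool picked up about 1° of tilt over the run. I corrected for the sideways drift this caused on the later moves.
- **Side view of the lid:** The colour match caught only part of the lid there, so I relied on the wrist and scene views.

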